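Set the spherical accumulator upright in its ring rest

ROBOT

A 6-joint arm with a two-finger parallel gripper is mounted at the origin on the work surface. World frame = base frame: x ahead of the robot, y to its left, z up, the work surface at z = 0. Lengths are in m, angles in rad, forces in N, time in s.
With the tool pointing down it reaches from about 0.325 to 0.9 m from the base axis. Payload 3.5 kg.
Tool frame: the origin (TCP) lies midway between the tips of the shut fingers; the grasp point (between the pads) lies 19 mm behind it; z points along the fingers, y is the line along which they close (so a half turn about z gives the same grasp; the last joint's range is limited). The gripper opens to 85 mm and grips with 20 to 120 N. Pads are 22 mm wide; open, the fingers measure 114 mm over their backs; the gripper's body (76 mm by 85 mm) begins 54 mm behind the grasp point. The pads swing forward as they close: fully open they stand 13 mm farther back than shut.
Start: joints at [-1.256, 0.276, -0.026, 1.268, 0, 1.467], TCP at [0.254, -0.571, 0.231] pointing down, gripper open.
Joint ranges: [-3.12, 3.12], [-0.85, 1.88], [-1.08, 1.24], [-1.95, 2.15], [-1.57, 1.53], [-3.14, 3.14]. Speed limits (rad/s): [2.57, 2.57, 3.14, 3.14, 3.14, 3.14].

INTERFACE

Orientations are given as a 3x3 rotation matrix whose columns are the frame's x, y, z axes.
In Python, from workcell import ctrl gives the robot as it stands.
- The arm moves only by the tool move_arm, never from a script. Its argument "plan" is a list of rows, each a list of 5 numbers: the closure in counts, from 0 (fully open) to 255 (shut), then the shift along the tool's x, y, z in mm, then the turn about the tool's z in rad. In form: [[jaw, x, y, z, spin], ...]. A call has 1 to 8 rows; each row shifts and turns the commanded pose from where the row before left it, along the tool's axes as they then stand; what a row does not reach is not made up. A row lasts 1/8 s, in which the tool goes at most 62.5 mm and 10.7 degrees, less where a joint would pass 70% of its speed; a pose out of reach is approached as far as the arm can. A call with a gripper value outside its range is refused whole. The fingers move at their own pace and stop on an object; "squeeze" is the grip in N (left out, the last holds). Time passes only in rows, so rows that do not move let the fingers close. It gives the time, the measured TCP pose, the force, the opening and the grip force at its end, in the units of the state.
- ctrl.observe(): the state, without advancing time (a new reading comes with each control period).
- ctrl.camera(name): name is "side" or "top"; returns a dict with "img" (400x640x3 uint8, red, green, blue), "vertical_fov" (degrees; the focal length in pixels is half the picture's height over the tangent of half this angle, whatever the lens; pixels are square), "cx", "cy" (the principal point, pixels), "R" (3x3) and "t" (3): a world point X has camera coordinates R X + t. Camera axes: x right, y down, z forward; pixel columns grow to the right and rows downward; lengths in m; the calibration is good to about 2 mm. A picture is of the moment at which its call begins. There is no depth.
- ctrl.hand_in(): hands the job in; it is judged then, once.
Trained networks look in a picture, given as the dict that the camera call returned (one of the last four; its "shot" number tells which), for a name from the list of things; names that differ only in an ending like _2 or _b are one class to them, and where a whole thing is asked for, a point or a joint stands for the part that bears it (a point fixed in the world has none). Each returns a list of dicts, best first, with "conf" (0 to 1); they miss things now and then, are a little off and sometimes report something else, mostly with a low value. They report only what shows in the picture. A call takes as long as a camera call.
- ctrl.masks_of(picture, target): "region" (400x640 bool, what is visible of it) and "centre" ([column, row] in pixels, amid what is visible of it).
The state is a dict: "time": time; "q": joint angles; "joint_vel": joint speeds; "joint_torque": joint torques, N m; "eef_pos": TCP position; "tcp_rot": TCP orientation; "contact_force": force on the tool from outside, world axes, zero at the start; "ft_torque": the same for the moment, N m; "gripper_width": finger opening in m; "grip_force": force on a finger pad.
Only numpy, scipy, OpenCV 4.12 (cv2) and the standard library are available. Lean on these libraries where they do the work, as an engineer would, in place of code of your own. Each camera call takes 0.05 s, during which the arm holds its last target. There are 200 camera calls.

TASK

Pick up the ball-shaped steel accumulator by its neck and set it, neck up, in the narrower of the two ring stands, the one it rests in without falling through, so that it sits level and centred. Lower it in gently rather than dropping it, let go of it, and leave the flat-bottomed bottle standing where it is.

Things in the scene. Friction and masses are not known exactly. Their poses are not given: they have to be found in the camera images.
- accumulator_neck (a point): Grip point on the neck of the loose accumulator, a steel ball 90 mm across with a straight round neck on top, 32 mm across and reaching 43 mm above the ball; whole height 134 mm. This point lies on the axis, 112 mm above the lowest point and 66 mm above the ball's centre. A small flat boss, 24 mm across, under the ball lets it stand; it begins upright on the bench, neck up. Bottom-heavy, 0.45 to 0.85 kg. z runs along its axis, up out of the neck.
- ring_stand: The narrower ring stand, the one for the accumulator: dark steel ring on three short legs and a foot ring, fixed to the bench. Origin on its axis at bench level, z up. The ring's top is 45 mm above the bench, hole 66 mm across, ring 90 mm across outside, foot ring 98 mm across. Seated, the ball rests on the hole's edge, its lowest point 30 mm and the neck grip point 142 mm above the bench.
- wide_stand: Another stand of the same build and height (45 mm), fixed, but too wide: hole 100 mm across, so the ball would fall through; ring 120 mm across outside, foot ring 128 mm across. Origin on its axis at bench level, z up.
- bottle_center (a point): Centre, half-way up, of a loose steel bottle, a bystander: a flat-bottomed cylinder 60 mm across and 60 mm tall with a neck like the accumulator's, 32 mm across, on top; 100 mm tall in all, standing upright on the bench, this point 50 mm above its underside. z runs along its axis, up out of the neck.

How it is judged:
By the outcome, as a careful person would: the job done as asked, in the order asked, and still so for the second after the job is handed in, with the robot touching nothing.
It also fails if it takes over 45 s, if anything falls off the work surface, if the arm or the gripper's body presses on something with over 40 N, if the wrist force passes 120 N, or if a joint passes its speed limit or range.

## Working session

There is one attempt and no reset: what is moved stays moved. The work goes in short steps, Python scripts to look and compute and a tool call to move; the robot and the scene stay as the last step left them, time stands still between calls to the robot, and variables do not carry over. Pictures are saved under pics/ and viewed, at most 10 in all, crops included, and the job is handed in when it is done.

Besides the shell and the picture viewer there is one more tool, called after "Emit:" as name([rows], argument=value, ...), one row to a line, values as JSON. move_arm: Moves the arm, as the interface text tells. Its arguments: {"type":"object","properties":{"plan":{"type":"array"},"squeeze":{"type":"number"}},"required":["plan"]}

```bash
mkdir -p pics
cat > h.py <<'E'
import numpy as np, cv2
from workcell import ctrl
def ray(p,uv):
    f=p["img"].shape[0]/2/np.tan(np.radians(p["vertical_fov"])/2)
    R=np.array(p["R"]);t=np.array(p["t"])
    d=R.T@np.array([(uv[0]-p["cx"])/f,(uv[1]-p["cy"])/f,1]);return -R.T@t,d/np.linalg.norm(d)
def atz(p,uv,z):
    c,d=ray(p,uv);return c+d*(z-c[2])/d[2]
def tri(p,a,q,b):
    c,d=ray(p,a);e,g=ray(q,b)
    s=np.linalg.lstsq(np.c_[d,-g],e-c,rcond=None)[0]
    x,y=c+d*s[0],e+g*s[1];return (x+y)/2,np.linalg.norm(x-y)
def proj(p,X):
    f=p["img"].shape[0]/2/np.tan(np.radians(p["vertical_fov"])/2)
    x=np.array(p["R"])@X+p["t"];return np.array([p["cx"]+f*x[0]/x[2],p["cy"]+f*x[1]/x[2]])
def save(p,n): cv2.imwrite("pics/"+n,cv2.cvtColor(p["img"],cv2.COLOR_RGB2BGR))
E
python3 - <<'E'
from h import *
np.set_printoptions(precision=4,suppress=True)
P={n:ctrl.camera(n) for n in("side","top")}
for n,p in P.items():
    save(p,n+"1.png"); print(n,p["vertical_fov"],-np.array(p["R"]).T@p["t"],np.array(p["R"])[2])
    for t in("accumulator_neck","ring_stand","wide_stand","bottle_center"):
        for m in ctrl.masks_of(p,t)[:2]:
            v,u=np.where(m["region"]); print(n,t,round(m["conf"],2),np.round(m["centre"],1),"bbox",u.min(),u.max(),v.min(),v.max())
print(ctrl.observe())
E
```

```text
side 57.69856096884605 [ 0.2897 -0.368   0.5569] [ 0.3757  0.5702 -0.7306]
side accumulator_neck 0.67 [293.4 133.7] bbox 277 314 102 157
side ring_stand 0.86 [321.6 336.7] bbox 291 351 288 357
side wide_stand 0.68 [419.9 294.8] bbox 385 464 240 316
side bottle_center 0.73 [220.9 163.3] bbox 208 239 138 186
top 51.20860306591356 [0.3756 0.0273 0.8387] [ 0.1968 -0.0508 -0.9791]
top accumulator_neck 0.75 [198.4 193.3] bbox 176 223 167 212
top ring_stand 0.62 [403.4 251.3] bbox 389 439 214 263
top wide_stand 0.75 [396.7 164.2] bbox 371 434 114 177
top bottle_center 0.91 [208.9 278.5] bbox 191 229 263 295
{'time': 0.5, 'q': array([-1.2564,  0.2764, -0.0265,  1.268 , -0.    ,  1.4674]), 'joint_vel': array([-0.0012,  0.0004, -0.0009, -0.0006, -0.0006,  0.0007]), 'joint_torque': array([ -0.0005, -44.4992,  29.5207,   0.003 ,  -0.0001,  -0.    ]), 'eef_pos': array([ 0.2536, -0.5712,  0.2313]), 'tcp_rot': array([[ 0.914 ,  0.4058, -0.    ],
       [ 0.4058, -0.914 ,  0.0001],
       [-0.    , -0.0001, -1.    ]]), 'contact_force': array([0.8045, 0.3192, 0.3622]), 'ft_torque': array([-0.0301, -0.0512, -0.0207]), 'grip_force': 0.0, 'gripper_width': 0.0852031194512903}
```

View pics/side1.png

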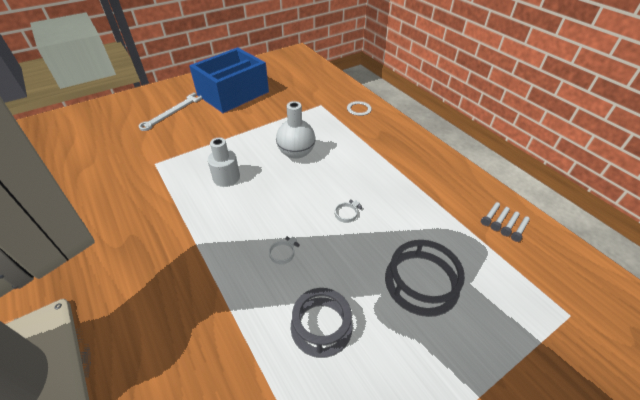

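View pics/top1.png

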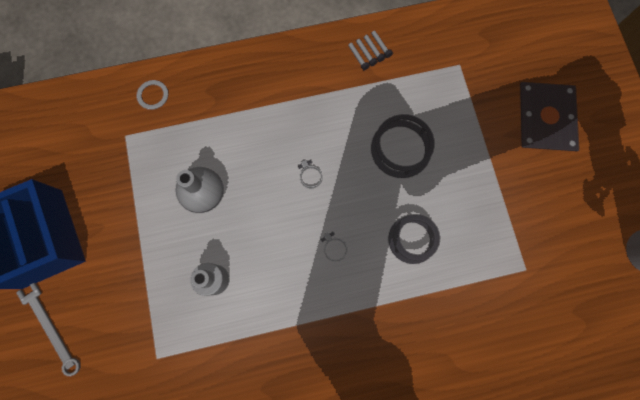

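The side view shows the accumulator's neck mouth at about (294,106), the bottle's at (218,143), the narrow ring at about (322,320) and the wide one at about (425,277). In the top view these are at (185,178), (207,280), (414,239) and (403,146). I'll fit known outlines in both views, leaving height free.

```bash
cat > fit.py <<'E'
from h import *
from scipy.optimize import least_squares
from scipy.ndimage import binary_closing
np.set_printoptions(precision=4,suppress=True)
A=np.linspace(0,2*np.pi,60)
circ=lambda r,z:np.c_[r*np.cos(A),r*np.sin(A),0*A+z]
S=np.random.default_rng(0).normal(size=(1500,3));S/=np.linalg.norm(S,axis=1)[:,None]
M={"accumulator_neck":np.r_[S*.045+[0,0,.046],circ(.016,.134)],"bottle_center":np.r_[circ(.03,0),circ(.03,.06),circ(.016,.1)],
"ring_stand":np.r_[circ(.045,.045),circ(.049,0)],"wide_stand":np.r_[circ(.06,.045),circ(.064,0)]}
D=np.c_[np.cos(A),np.sin(A)]
def sup(pts): return (pts@D.T).max(0)
def region(p,t):
    ms=ctrl.masks_of(p,t)
    if not ms: return None
    v,u=np.where(ms[0]["region"])
    if "stand" in t:
        u0,u1,v0,v1=u.min()-12,u.max()+13,v.min()-12,v.max()+13
        k=np.zeros(p["img"].shape[:2],np.uint8);k[v0:v1,u0:u1]=(p["img"].max(2)<75)[v0:v1,u0:u1]
        n,l,s,_=cv2.connectedComponentsWithStats(k);j=1+s[1:,4].argmax();v,u=np.where(l==j)
    return np.c_[u,v].astype(float)
def fit(P,t,x0):
    obs=[(p,sup(r)+.5*np.abs(D).max(1)*0) for p in P for r in [region(p,t)] if r is not None]
    def res(x): return np.concatenate([sup(np.array([proj(p,m+x) for m in M[t]]))-o for p,o in obs])
    s=least_squares(res,x0,loss="soft_l1",diff_step=1e-3,x_scale=.1)
    return s.x,np.abs(s.fun).mean(),len(obs)
E
python3 - <<'E'
from fit import *
P=[ctrl.camera("side"),ctrl.camera("top")]
print("neckmouth",tri(P[0],(294,106),P[1],(185,178)),"bottle",tri(P[0],(218,143),P[1],(207,280)))
for t,uv in(("accumulator_neck",(199,192)),("bottle_center",(209,280)),("ring_stand",(414,239)),("wide_stand",(403,146))):
    x0=atz(P[1],uv,.04);x0[2]=.005
    print(t,x0,*fit(P,t,x0))
E
```

```text
neckmouth (array([0.6148, 0.2227, 0.1328]), np.float64(0.0005995046744134684)) bottle (array([0.4367, 0.2205, 0.1106]), np.float64(0.003714306512830049))
accumulator_neck [0.6117 0.2263 0.005 ] [0.6142 0.2219 0.0013] 0.4570487992238715 2
bottle_center [0.4398 0.2361 0.005 ] [0.4419 0.2357 0.001 ] 0.7513635522622877 2
ring_stand [ 0.4274 -0.1602  0.005 ] [ 0.4327 -0.1674 -0.0183] 11.039672838042463 2
wide_stand [ 0.6135 -0.1887  0.005 ] [ 0.6209 -0.192   0.    ] 0.7782346401910549 2
```

Run:
```python
from fit import *
P=[ctrl.camera("side"),ctrl.camera("top")]
for p,b in zip(P,((325,320),(414,239))):
    u,v=b;c=p["img"][v-50:v+50,u-50:u+50].max(2)
    print([int(x) for x in np.percentile(c,[1,5,10,20,30,50])])
    for th in(45,55,65,75):
        k=(c<th).astype(np.uint8);n,l,s,_=cv2.connectedComponentsWithStats(k);j=1+s[1:,4].argmax();print(th,s[j]+np.array([u-50,v-50,0,0,0]))
```

```text
[61, 79, 97, 103, 141, 145]Traceback (most recent call last):
  File "<stdin>", line 7, in <module>
ValueError: attempt to get argmax of an empty sequence
```

Emit:
move_arm([
  [0,0,0,-40,0],
  [0,0,0,-40,0],
  [0,0,0,-40,0],
], squeeze=50)

```text
time: 1.48
eef_pos: [0.2535, -0.5711, 0.3525]
tcp_rot: [[0.914, 0.406, -0.0], [0.406, -0.914, 0.0], [0.0, -0.0, -1.0]]
contact_force: [-0.1, 0.2, 0.8]
gripper_width: 0.0855
grip_force: 0.0
```

```bash
sed -i 's/(p\["img"\].max(2)<75)/(p["img"].max(2)<(88 if th is None else th))/; s/def region(p,t)/def region(p,t,th=None)/' fit.py
python3 - <<'E'
from fit import *
P=[ctrl.camera("side"),ctrl.camera("top")]
for p,b in zip(P,((325,320),(414,239))):
    for th in(60,75,85,92):
        r=region(p,"ring_stand",th);print(th,r.min(0),r.max(0),len(r))
u=414;print(P[1]["img"][239,375:455:2].max(1)); print(P[0]["img"][320,280:365:2].max(1))
E
```

```text
60 [301. 306.] [303. 311.] 13
75 [300. 298.] [330. 312.] 144
85 [317. 322.] [351. 353.] 245
92 [299. 294.] [343. 319.] 293
60 [389. 215.] [434. 258.] 484
75 [388. 215.] [438. 262.] 1140
85 [388. 214.] [439. 263.] 1215
92 [376. 201.] [439. 263.] 1899
[ 92  93  92  93  92  95 121  61  59  46  59  60  68 103 138 154 158 157
 156 157 157 154 143 111  94  96  95  79  53  52  62  62  87 153 154 154
 155 156 155 154]
[234 236 233 234 234 231 103 101 104 102 102 232 234 235 171 145 146 148
 156 232 234 232 231 231 232 232 229 232 231 232 231 159  98  95  98  92
 163 231 212 143 143 144 148]
```

Emit:
move_arm([
  [0,0,0,0,-0.165],
  [0,0,0,0,-0.165],
  [0,0,0,0,-0.165],
  [0,0,0,0,-0.165],
  [0,0,0,0,-0.165],
  [0,0,0,0,-0.165],
  [0,0,0,0,-0.163],
  [0,0,0,0,0],
])

```text
time: 2.98
eef_pos: [0.2535, -0.571, 0.3506]
tcp_rot: [[0.002, 1.0, -0.0], [1.0, -0.002, 0.001], [0.001, -0.0, -1.0]]
contact_force: [-0.1, 0.9, -0.6]
gripper_width: 0.0853
grip_force: 0.0
```

Run:
```python
import fit
from fit import *
P=[ctrl.camera("side"),ctrl.camera("top")]
r0=fit.region
fit.region=lambda p,t:r0(p,t,120 if p is P[0] else 80)
print(fit.fit(P,"ring_stand",np.array([.428,-.165,0])))
for p in P:
    r=r0(p,"ring_stand",120 if p is P[0] else 80);print(r.min(0),r.max(0))
    q=np.array([proj(p,m+[.428,-.165,0]) for m in M["ring_stand"]]);print(q.min(0),q.max(0))
```

```text
Traceback (most recent call last):
AttributeError: 'function' object has no attribute 'region'
```

Emit:
move_arm([
  [0,53,24,0,0],
  [0,53,24,0,0],
  [0,53,24,0,0],
  [0,53,24,0,0],
  [0,53,24,0,0],
  [0,53,24,0,0],
  [0,53,24,0,0],
  [0,53,24,0,0],
])

```text
time: 4.08
eef_pos: [0.4461, -0.1455, 0.3515]
tcp_rot: [[0.002, 1.0, 0.001], [1.0, -0.002, -0.0], [-0.0, 0.001, -1.0]]
contact_force: [1.3, 0.4, -0.4]
gripper_width: 0.0853
grip_force: 0.0
```

Emit:
move_arm([
  [0,53,24,0,0],
  [0,53,24,0,0],
  [0,53,24,0,0],
  [0,53,24,0,0],
  [0,53,24,0,0],
  [0,53,24,0,0],
  [0,53,24,0,0],
  [0,0,0,0,0],
])

```text
time: 5.08
eef_pos: [0.6143, 0.2272, 0.3495]
tcp_rot: [[-0.003, 1.0, -0.001], [1.0, 0.003, 0.0], [0.0, -0.001, -1.0]]
contact_force: [-0.6, -0.2, -0.5]
gripper_width: 0.0855
grip_force: 0.0
```

Run:
```python
import fit as F
from h import *
P=[ctrl.camera("side"),ctrl.camera("top")]
save(P[1],"top2.png")
r0=F.region
th={id(P[0]):125,id(P[1]):80}
def reg(p,t):
    return r0(p,t,th[id(p)]) 
F.region=reg
for p in P:
    for t in(80,110,125):
        try:
            r=r0(p,"ring_stand",t);print(t,r.min(0),r.max(0))
        except Exception as e: print(e)
    q=np.array([proj(p,m+[.428,-.165,0]) for m in F.M["ring_stand"]]);print(q.min(0),q.max(0))
try: print(F.fit(P,"ring_stand",np.array([.428,-.165,0])))
except Exception as e: print(e)
```

```text
80 [317. 328.] [351. 352.]
110 [291. 288.] [352. 356.]
125 [291. 288.] [352. 356.]
[288.9743 288.4226] [350.976  360.1342]
80 [388. 215.] [439. 263.]
110 [388. 204.] [439. 263.]
125 [388. 204.] [440. 263.]
[387.7825 214.6393] [440.4175 265.0257]
(array([ 0.4317, -0.1638, -0.0013]), np.float64(0.7637471024704721), 2)
```

Emit:
move_arm([
  [0,-5,0,40,0],
  [0,0,0,40,0],
  [0,0,0,40,0],
  [0,0,0,20,0],
  [0,0,0,0,0],
])

```text
time: 6.2
eef_pos: [0.612, 0.218, 0.2092]
tcp_rot: [[0.001, 1.0, -0.004], [1.0, -0.001, -0.001], [-0.001, -0.004, -1.0]]
contact_force: [0.4, 1.1, 0.1]
gripper_width: 0.0854
grip_force: 0.0
```

Emit:
move_arm([
  [0,3,2,30,0],
  [0,0,0,30,0],
  [0,0,0,25,0],
  [0,0,0,15,0],
  [0,0,0,12,0],
  [0,0,0,0,0],
  [0,0,0,0,0],
])

```text
time: 7.08
eef_pos: [0.6164, 0.222, 0.1004]
tcp_rot: [[-0.0, 1.0, 0.002], [1.0, 0.0, 0.0], [0.0, 0.002, -1.0]]
contact_force: [-0.4, 0.1, 1.4]
gripper_width: 0.0854
grip_force: 0.0
```

Run:
```python
from h import *
o=ctrl.observe();print(o["eef_pos"],o["contact_force"])
p=ctrl.camera("side");q=ctrl.camera("top")
a=p["img"][60:210,200:400];b=q["img"][100:250,100:300]
cv2.imwrite("pics/c1.png",cv2.resize(np.hstack([a,b])[:,:,::-1],None,fx=2,fy=2))
```

```text
[0.61641051 0.22196221 0.10040349] [-0.44233872  0.06100575  1.37536173]
```

View pics/c1.png

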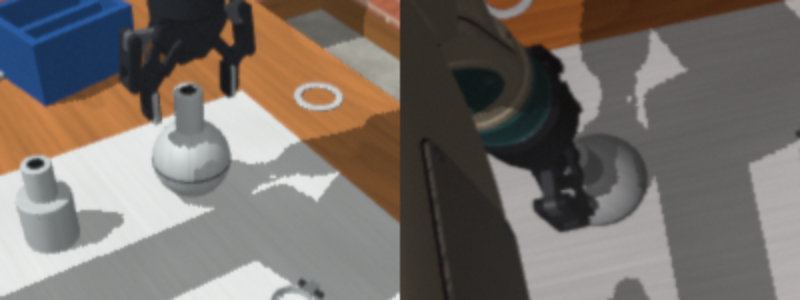

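The left crop shows the open fingers on both sides of the neck, whose mouth is at about (188,90), and clear of the ball. I'll close now.

Emit:
move_arm([
  [255,0,0,0,0],
  [255,0,0,0,0],
  [255,0,0,0,0],
  [255,0,0,0,0],
  [255,0,0,0,0],
  [255,0,0,0,0],
], squeeze=80)

```text
time: 7.92
eef_pos: [0.6156, 0.2218, 0.0997]
tcp_rot: [[-0.0, 1.0, 0.0], [1.0, 0.0, 0.0], [0.0, 0.0, -1.0]]
contact_force: [-1.4, -0.1, 4.0]
gripper_width: 0.03
grip_force: 79.0
```

Emit:
move_arm([
  [255,0,0,-10,0],
  [255,0,0,-20,0],
  [255,0,0,-30,0],
  [255,0,0,-30,0],
  [255,0,0,-20,0],
  [255,0,0,0,0],
  [255,0,0,0,0],
])

```text
time: 8.8
eef_pos: [0.6144, 0.2214, 0.2073]
tcp_rot: [[0.0, 1.0, -0.003], [1.0, -0.0, -0.001], [-0.001, -0.003, -1.0]]
contact_force: [-0.0, -0.1, -6.5]
gripper_width: 0.0306
grip_force: 80.1
```

Run:
```python
from h import *
o=ctrl.observe();print(o["eef_pos"],o["contact_force"],o["ft_torque"],o["gripper_width"],o["grip_force"])
save(ctrl.camera("side"),"s3.png")
```

```text
[0.61441555 0.22138125 0.20731483] [-0.04989456 -0.1281401  -6.53561893] [-0.01715681  0.05362289  0.0248266 ] 0.03057790551651162 80.09260296821594
```

View pics/s3.png

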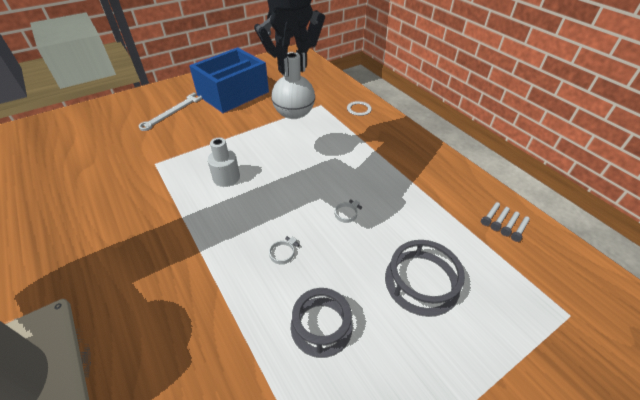

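The accumulator is held upright, with the ball at about (293,97), and the bottle is undisturbed at (223,163). Next I'll carry it over the narrow ring at (322,320).

Emit:
move_arm([
  [255,-20,-10,0,0],
  [255,-40,-19,0,0],
  [255,-45,-21,0,0],
  [255,-45,-21,0,0],
  [255,-45,-21,0,0],
  [255,-45,-21,0,0],
  [255,-45,-21,0,0],
  [255,-40,-20,0,0],
])

```text
time: 9.85
eef_pos: [0.4597, -0.1044, 0.2079]
tcp_rot: [[0.0, 1.0, -0.002], [1.0, -0.0, 0.0], [0.0, -0.002, -1.0]]
contact_force: [0.9, -0.9, -5.3]
gripper_width: 0.0303
grip_force: 80.2
```

Emit:
move_arm([
  [255,-35,-17,0,0],
  [255,-25,-12,0,0],
  [255,0,0,20,0],
  [255,0,0,15,0],
  [255,0,0,0,0],
  [255,0,0,0,0],
])

```text
time: 10.6
eef_pos: [0.4328, -0.1629, 0.1743]
tcp_rot: [[-0.001, 1.0, -0.0], [1.0, 0.001, 0.0], [0.0, -0.0, -1.0]]
contact_force: [-0.0, -0.1, -5.5]
gripper_width: 0.0303
grip_force: 80.2
```

Run:
```python
import fit as F
from h import *
o=ctrl.observe();print(o["eef_pos"],o["contact_force"],o["gripper_width"])
p=ctrl.camera("side");q=ctrl.camera("top")
a=p["img"][190:390,230:430];b=q["img"][140:340,310:510]
cv2.imwrite("pics/c4.png",cv2.resize(np.hstack([a,b])[:,:,::-1],None,fx=2,fy=2))
o=o["eef_pos"]; b0=o-[0,0,.0997]
for n,c in(("side",p),("top",q)):
    print(n,"exp ball",proj(c,b0+[0,0,.046]))
    for m in ctrl.masks_of(c,"accumulator_neck")[:1]:
        v,u=np.where(m["region"]);print(u.min(),u.max(),v.min(),v.max(),m["conf"])
    s=np.array([proj(c,b0+[0,0,.046]+.045*k) for k in F.S]);print(s.min(0),s.max(0))
```

```text
[ 0.4328 -0.1629  0.1743] [-0.0195 -0.1361 -5.4596] 0.030295107113265225
side exp ball [322.7757 286.8936]
288 355 238 319 0.9
[289.2993 253.235 ] [356.3151 321.9823]
top exp ball [424.3689 230.2852]
398 440 205 256 0.92
[398.1573 204.4263] [451.2994 256.4131]
```

View pics/c4.png

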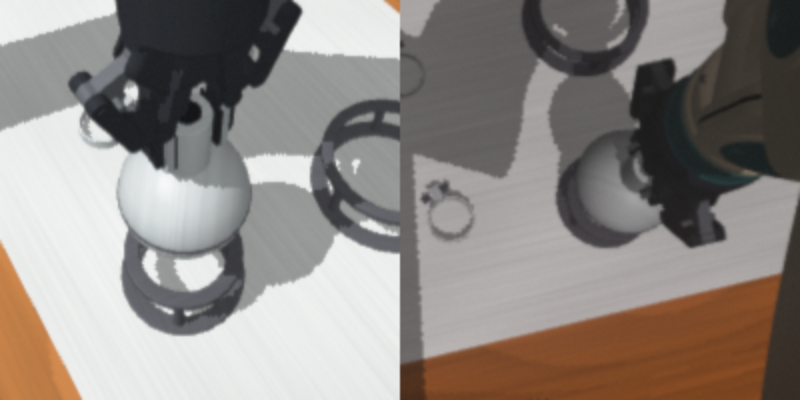

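The ball is over the narrow ring: in the left crop the ball is at (185,195) and the ring at (182,282). It sits within about 1 px of where I expected, so I'll lower it slowly.

Emit:
move_arm([
  [255,-1,-1,12,0],
  [255,0,0,12,0],
  [255,0,0,8,0],
  [255,0,0,4,0],
  [255,0,0,3,0],
  [255,0,0,2,0],
  [255,0,0,0,0],
  [255,0,0,0,0],
])

```text
time: 11.8
eef_pos: [0.4318, -0.1644, 0.1336]
tcp_rot: [[0.0, 1.0, 0.001], [1.0, -0.0, -0.0], [-0.0, 0.001, -1.0]]
contact_force: [0.0, -0.3, -4.9]
gripper_width: 0.0305
grip_force: 80.5
```

Emit:
move_arm([
  [255,0,0,1.5,0],
  [255,0,0,1,0],
  [255,0,0,0,0],
])

```text
time: 12.18
eef_pos: [0.4318, -0.1647, 0.1313]
tcp_rot: [[0.0, 1.0, 0.0], [1.0, -0.0, -0.001], [-0.001, 0.0, -1.0]]
contact_force: [-0.4, -0.9, -1.2]
gripper_width: 0.0299
grip_force: 80.6
```

Emit:
move_arm([
  [255,0,0,0,0],
  [255,0,0,0.5,0],
  [255,0,0,0,0],
])

```text
time: 12.55
eef_pos: [0.4319, -0.1647, 0.131]
tcp_rot: [[0.0, 1.0, 0.001], [1.0, -0.0, -0.001], [-0.001, 0.001, -1.0]]
contact_force: [-2.4, -1.6, 3.8]
gripper_width: 0.0305
grip_force: 81.0
```

Emit:
move_arm([
  [255,-0.5,-0.8,0,0],
  [255,0,0,0.5,0],
  [255,0,0,0,0],
])

```text
time: 12.92
eef_pos: [0.4314, -0.1653, 0.1303]
tcp_rot: [[0.0, 1.0, 0.001], [1.0, -0.0, -0.001], [-0.001, 0.001, -1.0]]
contact_force: [-1.6, -1.9, 2.7]
gripper_width: 0.0302
grip_force: 81.0
```

Emit:
move_arm([
  [255,-0.5,-0.5,0,0],
  [255,0,0,0.5,0],
  [255,0,0,0,0],
])

```text
time: 13.3
eef_pos: [0.4309, -0.1657, 0.1298]
tcp_rot: [[0.0, 1.0, 0.001], [1.0, -0.0, -0.001], [-0.001, 0.001, -1.0]]
contact_force: [0.0, -2.6, 5.4]
gripper_width: 0.0304
grip_force: 81.3
```

Emit:
move_arm([
  [255,-0.7,0,0,0],
  [255,0,0,0,0],
  [255,0,0,0,0],
], squeeze=20)

```text
time: 13.68
eef_pos: [0.4306, -0.1661, 0.1294]
tcp_rot: [[0.0, 1.0, 0.001], [1.0, -0.0, -0.0], [-0.0, 0.001, -1.0]]
contact_force: [1.5, -2.8, 3.1]
gripper_width: 0.0301
grip_force: 81.3
```

Emit:
move_arm([
  [150,0,0,0,0],
  [140,0,0,0,0],
  [120,0,0,0,0],
  [90,0,0,0,0],
  [40,0,0,0,0],
  [0,0,0,0,0],
  [0,0,0,0,0],
  [0,0,0,0,0],
])

```text
time: 14.68
eef_pos: [0.4303, -0.166, 0.1294]
tcp_rot: [[0.0, 1.0, 0.0], [1.0, -0.0, -0.0], [-0.0, 0.0, -1.0]]
contact_force: [0.8, -0.5, -0.6]
gripper_width: 0.0855
grip_force: 0.0
```

Run:
```python
from h import *
o=ctrl.observe();print(o["eef_pos"],o["contact_force"],o["gripper_width"])
p=ctrl.camera("side");q=ctrl.camera("top")
a=p["img"][190:390,230:430];b=q["img"][140:340,310:510]
cv2.imwrite("pics/c5.png",cv2.resize(np.hstack([a,b])[:,:,::-1],None,fx=2,fy=2))
```

```text
[ 0.43030711 -0.16596825  0.12935983] [ 0.83877307 -0.47340106 -0.55112268] 0.08554715681730277
```

View pics/c5.png

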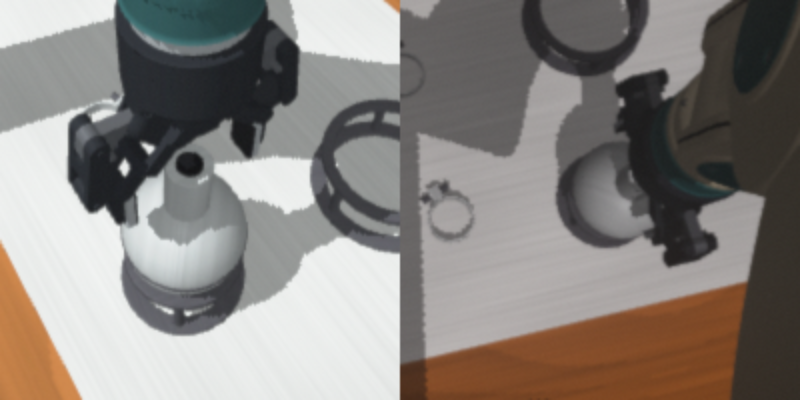

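The fingers are open and clear of the neck at (188,165), and the ball is seated in the ring at (183,285). I'll retreat straight up.

Emit:
move_arm([
  [0,0,0,-10,0],
  [0,0,0,-30,0],
  [0,0,0,-40,0],
  [0,0,0,-50,0],
  [0,0,0,-50,0],
  [0,-50,0,-20,0],
  [0,-60,0,0,0],
  [0,-60,0,0,0],
])

```text
time: 15.78
eef_pos: [0.4305, -0.3377, 0.3311]
tcp_rot: [[-0.001, 1.0, 0.002], [1.0, 0.001, -0.002], [-0.002, 0.002, -1.0]]
contact_force: [0.9, 0.4, -0.1]
gripper_width: 0.0855
grip_force: 0.0
```

Emit:
move_arm([
  [0,-60,0,0,0],
  [0,-50,0,0,0],
  [0,0,0,0,0],
  [0,0,0,0,0],
])

```text
time: 16.27
eef_pos: [0.4301, -0.4456, 0.3295]
tcp_rot: [[0.0, 1.0, -0.0], [1.0, -0.0, 0.001], [0.001, -0.0, -1.0]]
contact_force: [-0.4, 0.3, 0.2]
gripper_width: 0.0854
grip_force: 0.0
```

Run:
```python
import fit as F
from h import *
o=ctrl.observe();print(o["time"],o["eef_pos"],o["contact_force"])
p=ctrl.camera("side");q=ctrl.camera("top")
print(F.fit([p,q],"accumulator_neck",np.array([.4305,-.165,.03])))
print(F.fit([p,q],"bottle_center",np.array([.44,.235,.0])))
a=p["img"][190:390,230:430];b=q["img"][140:340,310:510]
cv2.imwrite("pics/c6.png",cv2.resize(np.hstack([a,b])[:,:,::-1],None,fx=2,fy=2))
```

```text
16.275 [ 0.4301 -0.4456  0.3295] [-0.3612  0.2759  0.2109]
(array([ 0.4303, -0.165 ,  0.0304]), np.float64(0.7002192450283989), 2)
(array([0.4419, 0.2352, 0.0005]), np.float64(0.887281581890425), 2)
```

View pics/c6.png

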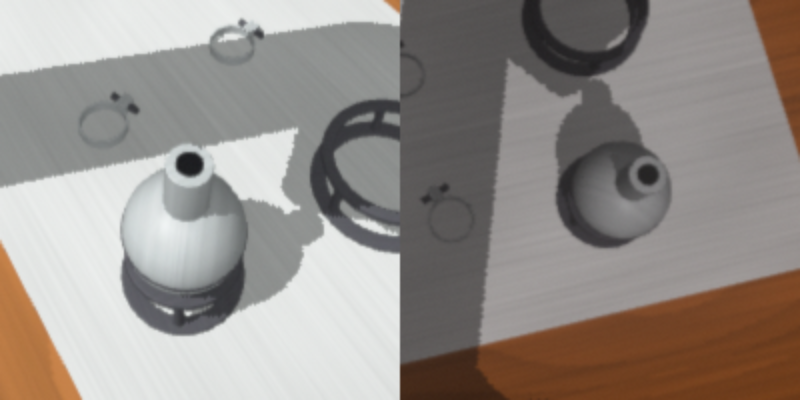

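The accumulator is seated with its neck up; the mouth is at (324,271.5) in the side view and (434,227) in the top view. I'll check the tilt from those two points.

Run:
```python
from h import *
p=ctrl.camera("side");q=ctrl.camera("top")
print(tri(p,(324,271.5),q,(434,227)),[proj(c,np.array([.4303,-.165,.164])) for c in(p,q)])
```

```text
(array([ 0.43079849, -0.16744818,  0.16670061]), np.float64(7.765426097162521e-05)) [array([322.52372415, 271.44809783]), array([432.22181145, 227.84422377])]
```

Run:
```python
from h import *
p=ctrl.camera("side");q=ctrl.camera("top")
def blob(c,u,v,r=7):
    g=c["img"][v-r:v+r+1,u-r:u+r+1].mean(2);w=np.clip(90-g,0,None);Y,X=np.mgrid[-r:r+1,-r:r+1];print(w.max(),(w>0).sum());return u+(w*X).sum()/w.sum(),v+(w*Y).sum()/w.sum()
a,b=blob(p,324,271),blob(q,434,227);print(a,b,tri(p,a,q,b))
# reference: standing bottle, mouth versus body fit (0.4419,0.2354)
a,b=blob(p,218,143),blob(q,207,280);print(a,b,tri(p,a,q,b))
```

```text
61.66666666666667 128
54.0 98
(np.float64(324.3658409387223), np.float64(271.5969752281617)) (np.float64(433.5503102465202), np.float64(226.8164514506121)) (array([ 0.43143668, -0.16719017,  0.1655301 ]), np.float64(0.000261176103082215))
60.0 27
51.333333333333336 111
(np.float64(217.28102710413694), np.float64(141.4299572039943)) (np.float64(205.65061325531676), np.float64(277.7769776077416)) (array([0.43859104, 0.22186813, 0.1133698 ]), np.float64(0.0005486395443902155))
```

```bash
python3 -c "
from workcell import ctrl
print(ctrl.hand_in())"
```

```text
the job is handed in; nothing more can be done
None
```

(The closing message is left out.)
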